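# Teach the sampler's home position

### The job

Slide the sampler's carriage along its track until the dot on it is right under the tip of the fixed needle. Then take the stylus out of its block, reach its thin tip down through the round hole in the control box (not the square one) and push the recessed button all the way down; do not press it before the dot is under the needle, and leave the other things on the bench where they are. Finish still gripping the stylus and holding the button down with it.

Things in the scene. Friction and masses are not known exactly. Their poses are not given: they have to be found in the camera images.
- track: The sampler's track, fixed to the bench: grey base 120 x 300 x 12 mm with two steel rails along its y axis and a low stop (31 mm high) at each end. Origin: centre of the base's underside; the carriage slides along the track's own y axis, the needle stand is on its +x side.
- carriage (a joint): Position of the carriage along the track in m, 0 to 0.16, growing toward the track's +y. It needs about 2 N to slide and stays where it is left. The carriage is an aluminium plate 92 x 100 mm, its top 30 mm above the bench.
- carriage_fin (a point): A point on the middle of the carriage's black upright fin, 60 mm above the bench. The fin is 14 mm thick along the track's y, 34 mm along its x and reaches from the plate (30 mm) up to 78 mm above the bench: pinch it across its thickness from above, or push it. It stands at the carriage's robot-side edge, level with the dot: the dot lies 52 mm from this point along the track's +x.
- dot (a point): Centre of the black dot, 8 mm in diameter, on the carriage's upper face (30 mm above the bench); thin cross lines run out from it. Moves with the carriage.
- needle_tip (a point): Tip of the fixed steel needle, pointing straight down 36 mm above the bench (6 mm above the carriage). It hangs under a 12 mm wide arm, 89 mm high, that reaches forward along the track's -x from a post behind the track. Its place along the track differs each time; nothing of it moves.
- stylus_handle (a point): Centre of the stylus' handle, a black upright bar 18 x 18 mm square and 70 mm long (35 mm above and below this point); z points up, x and y are normal to its flat sides. Below the handle a steel shaft 6 mm thick runs down, its round tip 80 mm below this point.
- stylus_tip (a point): The round steel tip of the stylus (6 mm thick), 80 mm below the middle of its handle.
- stylus: The whole stylus, its origin at the tip, z up along the shaft. Loose, about 50 g. At first it stands upright, its shaft in the 10 mm hole of a fixed grey block 42 x 42 x 50 mm, the handle resting on the block and its centre 85 mm above the bench; lift it at least 50 mm to free it.
- control_box: Control box fixed to the bench, 92 x 124 x 60 mm, flat top with a dark display and two holes. Origin: centre of its underside.
- round_hole (a point): Centre of the mouth of the round hole, on the box's top face 60 mm above the bench; 16 mm in diameter, straight down. The button's top is 16 mm below the mouth.
- round_button (a joint): Travel of the button in the round hole, m: 0 up, 0.006 fully down. Its spring takes about 2 N to start and 5 N fully down, and pushes it up again when let go.
- square_hole (a point): Centre of the mouth of the square hole (16 x 16 mm, 60 mm beside the round one); its button is not to be pressed.
- square_button (a joint): Travel of the button in the square hole, m: 0 up, 0.006 fully down.
- stain: Bystander: small brown bottle, 38 mm wide, 70 mm high, loose; origin centre of its underside.
- pen: Bystander: white marker pen with a black cap, 138 mm long, 17 mm thick, lying along its y; origin under its middle.
- cup: Bystander: specimen cup with a screw lid, 66 mm wide, 70 mm high, loose; origin centre of its underside.
Mind the look-alikes: they are no part of the job. Leave any green or purple look-alike of the part that bears needle_tip alone.

How it is judged (in metres and radians):
On the way, in this order (a step that is already met when the one before it is completed fails the run):
1. the dot is under the needle tip and the carriage rests (horizontal distance between dot and needle_tip below 0.004 m and velocity of joint carriage between -0.01 and 0.01 m/s), for 0.2 s.
2. the stylus is out of its block (height (world z) of stylus_tip above 0.055 m), for 0.1 s.
3. the stylus, reaching through the round hole, holds the button down (value of joint round_button above 0.004 m and contact force between stylus and round_button above 1 N), for 0.5 s.
At the end, for the whole second after the job is handed in: The needle tip is over the dot (within 4 mm of its centre), the fingers grip the stylus, and its tip, in the round hole, holds the button at least 4 mm of its 6 mm travel down (over 1 N), the stylus within 17 degrees of upright (all of step 3 and horizontal distance between dot and needle_tip below 0.004 m and contact force between the fingers and stylus above 2 N and angle between stylus_handle's own z axis and vertical below 0.3 rad and horizontal distance between stylus_tip and round_hole below 0.008 m and height (world z) of stylus_tip below 0.043 m and value of joint square_button below 0.003 m); the arm keeps its last pose, push and grip.
It fails at once if the button is pressed while the dot is not under the needle (value of joint round_button above 0.003 m and horizontal distance between dot and needle_tip above 0.005 m).
It fails at once if the button in the square hole is pressed (value of joint square_button above 0.003 m).
It fails at once if a bystander is moved more than 30 mm (distance of any of stain, pen, cup from where it was at the start of the episode above 0.03 m).
It also fails if it takes over 51 s, if anything falls off the work surface, if the arm or the gripper's body presses on something with over 40 N, if the wrist force passes 120 N, or if a joint passes its speed limit or range.

### The arm

A 6-joint arm with a two-finger parallel gripper is mounted at the origin on a cart in front of the work surface, level with it; the furniture and walls round the work are solid. World frame = base frame: x ahead of the robot, y to its left, z up, the work surface at z = 0. Lengths are in mm, angles in rad, forces in N, time in s.
With the tool pointing down it reaches from about 350 to 775 mm from the base axis. Payload 7.3 kg.
Tool frame: the origin (TCP) lies at the very end of the fingers, on their centre line; the grasp point (between the pads) lies bot.grip_point_offset behind it (bot.grip_point_offset is the distance from the TCP to the grasp point, in mm); z points along the fingers, y is the line along which they close (so a half turn about z gives the same grasp; the last joint's range is limited). The gripper opens to 92 mm and grips with 3 to 60 N. Pads are 19 mm wide; open, the fingers measure 130 mm over their backs; the gripper's body (75 mm by 190 mm) begins 47 mm behind the grasp point.
Start: joints at [0.973, 0.342, 1.524, -0, 1.275, -0.146], TCP at [229.196, 472.349, 226.741] pointing down, gripper open.
Joint ranges: [-2.53, 2.53], [-0.77, 2.02], [0.04, 2.7], [-1, 4.14], [0.28, 2.66], [-3.11, 3.11]. Speed limits (rad/s): [2.57, 2.57, 3.14, 3.14, 3.14, 3.14].

### API

Orientations are given as [roll, pitch, yaw] about the fixed x, y, z axes, in that order (R = Rz(yaw) Ry(pitch) Rx(roll)).
In Python, from plant import bot gives the robot as it stands. The module is installed in compiled form; this text tells all that it offers.
- The arm moves only by the tool carry_out, never from a script. Its argument "plan" is a list of rows, each an object of numbers: "tx", "ty", "tz": the shift along the world's x, y, z in mm; "rx", "ry", "rz": the turn, a rotation vector about the world's x, y, z in rad. A call has 1 to 12 rows; each row shifts and turns the commanded pose from where the row before left it; what a row does not reach is not made up. A row lasts 1/10 s, in which the tool goes at most 50 mm and 8.59 degrees, less where a joint would pass 70% of its speed; a pose out of reach is approached as far as the arm can. A call with a gripper value outside its range is refused whole. "gripper" is the closure, from 0 (fully open) to 1 (shut), set as the call begins (left out, the last holds). The fingers move at their own pace and stop on an object; the grip force is fixed at half the most. Time passes only in rows, so rows that do not move let the fingers close. It gives the time, the measured TCP pose, the force, the opening and the grip force at its end, in the units of the state.
- bot.get_obs(): the state, without advancing time (a new reading comes with each control period).
- bot.capture(name): name is "side" or "top"; returns the picture (384x512x3 uint8, red, green, blue); there is no depth.
- bot.camera_model(name): a dict with "camera_matrix" (3x3 intrinsics, pixels), "dist" ([k1, k2, p1, p2, k3] as OpenCV has them; the pictures are not rectified), "R" (3x3) and "t" (3): a world point X has camera coordinates R X + t. Camera axes: x right, y down, z forward; pixel columns grow to the right and rows downward; lengths in mm; the calibration is good to about 2 mm. A picture is of the moment at which its call begins. camera_model takes no time and is no camera call.
- bot.close_job(): hands the job in; it is judged then, once.
The state is a dict: "time": time; "joint_positions": joint angles; "dq": joint speeds; "tau": joint torques, N m; "tool_pos": TCP position; "tcp_rot": TCP orientation; "contact_force": force on the tool from outside, world axes, zero at the start; "moment": the same for the moment, N m; "grip_width": finger opening in mm; "finger_force": force on a finger pad.
Only numpy, scipy, OpenCV 4.12 (cv2) and the standard library are available. Lean on these libraries where they do the work, as an engineer would, in place of code of your own. Each camera call takes 0.05 s, during which the arm holds its last target. There are 200 camera calls.

## Working session

There is one attempt and no reset: what is moved stays moved. The work goes in short steps, Python scripts to look and compute and a tool call to move; the robot and the scene stay as the last step left them, time stands still between calls to the robot, and variables do not carry over. Pictures are saved under pics/ and viewed, at most 10 in all, crops included, and the job is handed in when it is done.

Besides the shell and the picture viewer there is one more tool, called as name(argument=value, ...), one argument or row to a line, values as JSON. carry_out: Moves the arm, as the interface text tells. Its arguments: {"type":"object","properties":{"plan":{"type":"array"},"gripper":{"type":"number"}},"required":["plan"]}

```bash
mkdir -p pics; cat > h.py <<'E'
import numpy as np, cv2
from plant import bot
def cam(n):
    m=bot.camera_model(n); return [np.array(m[k],float) for k in("camera_matrix","dist","R","t")]
def ray(n,uv):
    K,d,R,t=cam(n); p=cv2.undistortPoints(np.array([[uv]],float),K,d)[0,0]
    return -R.T@t.ravel(), R.T@np.array([p[0],p[1],1])
def onz(n,uv,z):
    o,v=ray(n,uv); return o+v*(z-o[2])/v[2]
def proj(n,X):
    K,d,R,t=cam(n); return cv2.projectPoints(np.array(X,float).reshape(-1,1,3),cv2.Rodrigues(R)[0],t,K,d)[0].reshape(-1,2)
def tri(uva,uvb,a="side",b="top"):
    o1,v1=ray(a,uva);o2,v2=ray(b,uvb); s=np.linalg.lstsq(np.c_[v1,-v2],o2-o1,rcond=None)[0]
    p,q=o1+s[0]*v1,o2+s[1]*v2; return (p+q)/2,np.linalg.norm(p-q)
def save(n,f,crop=None,s=1):
    im=bot.capture(n)[:,:,::-1]; cv2.imwrite(f'pics/{f}_raw.png',im)
    if crop: x0,y0,x1,y1=crop; im=im[y0:y1,x0:x1]
    cv2.imwrite(f'pics/{f}.png',cv2.resize(im,None,fx=s,fy=s,interpolation=cv2.INTER_CUBIC)); return im
E
python3 - <<'E'
from h import *
save('top','t0',s=1.5);save('side','s0',s=1.5)
for n in('top','side'):
    K,d,R,t=cam(n);print(n,(-R.T@t.ravel()).round(),R[2].round(2),K[0,0])
print(bot.get_obs(),bot.grip_point_offset)
E
```

```text
top [ 340.  238. 1604.] [ 0.09 -0.01 -1.  ] 492.4023406020017
side [ 430. -757.  735.] [ 0.04  0.82 -0.57] 380.8928486177638
{'time': 0.1, 'joint_positions': array([ 9.73001532e-01,  3.42668117e-01,  1.52492182e+00, -6.45455241e-06,
        1.27541506e+00, -1.46018598e-01]), 'dq': array([ 0.00083965, -0.00296168, -0.00111837, -0.00099866,  0.0012053 ,
        0.00101707]), 'tau': array([ 1.40218217e-03, -4.32005024e+01, -2.44695890e+01,  7.19139981e-02,
        5.26250002e-02, -3.82908433e-05]), 'tool_pos': array([228.97708171, 472.02502413, 226.10653102]), 'tcp_rot': array([-3.14019444e+00, -1.99390060e-04,  2.68981820e+00]), 'contact_force': array([ 0.53403641, -0.51339411, -0.04047408]), 'moment': array([ 0.02555899, -0.10682334, -0.00838918]), 'finger_force': 0.0, 'grip_width': 92.003369881624} 18.8
```

View pics/t0.png

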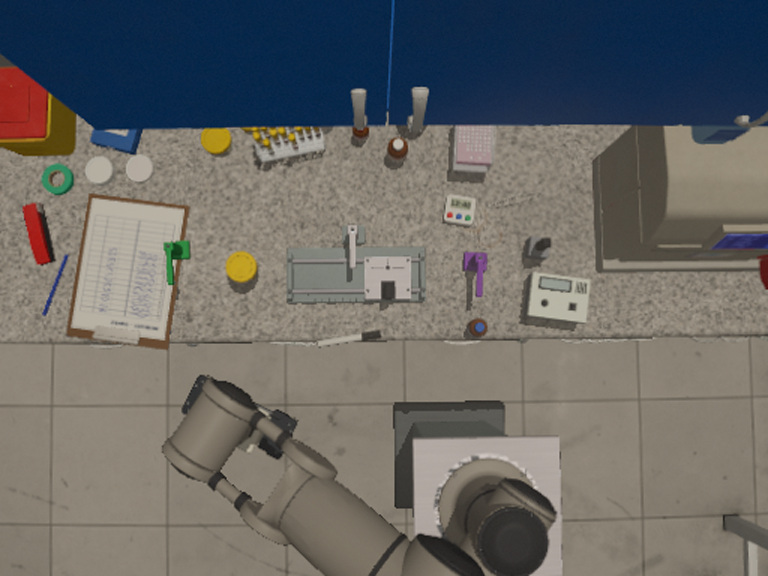

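View pics/s0.png

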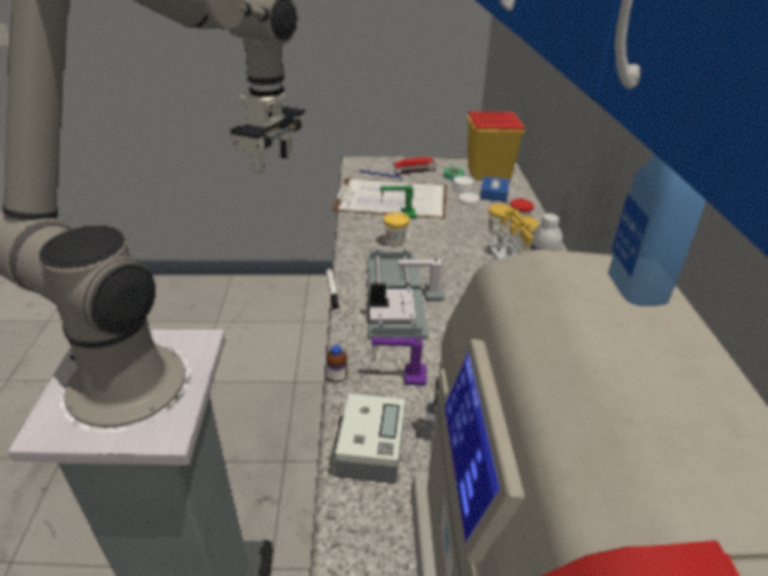

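The top view shows the track at (355,275), with a silver needle arm at (352,245), the carriage at (388,277) with its fin at (388,290), the box at (558,297), and the stylus block at (540,245). The bottle is at (478,327), the pen at (350,338) and the cup at (241,267).

Look-alikes for the needle stand are silver (352,245), green (176,260) and purple (477,270). I choose silver because it stands on the track. For the holes, the candidates are (544,303) and (572,307), and I'll check them in a crop.

```bash
python3 - <<'E'
from h import *
t=cv2.imread('pics/t0_raw.png');s=cv2.imread('pics/s0_raw.png')
def c(im,x0,y0,w,h,f): return cv2.resize(im[y0:y0+h,x0:x0+w],None,fx=f,fy=f,interpolation=cv2.INTER_CUBIC)
a=c(t,185,142,100,75,4); b=c(t,340,150,60,75,4)
d=c(s,235,160,67,64,5)[:, :]; e=c(s,215,250,90,75,4)
a=a[:300];row1=np.hstack([a,b]);d=cv2.resize(d,(300,288));e=e[:288]
row2=np.hstack([d,e[:,:340]]);row2=row2[:, :640]
row2=cv2.copyMakeBorder(row2,0,0,0,640-row2.shape[1],0)
cv2.imwrite('pics/c0.png',np.vstack([row1,row2]))
E
```

```text
(no output)
```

View pics/c0.png

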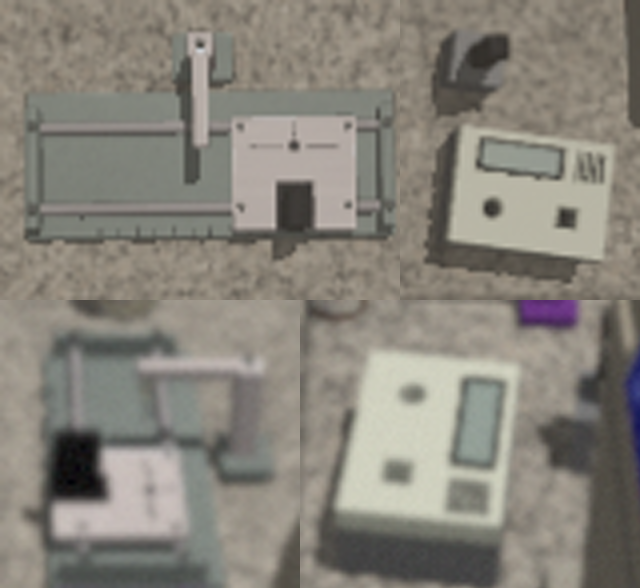

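Close crop: the round hole is at top (363,202) and the square one at (382,204). The dot is at (258.5,178.5). The silver arm runs down to (235,178). Now I'll measure these more finely.

```bash
python3 - <<'E'
from h import *
np.set_printoptions(suppress=True,precision=1)
t=cv2.imread('pics/t0_raw.png').astype(float);g=t.mean(2)
def cen(x0,y0,x1,y1,th,dark=True):
    w=g[y0:y1,x0:x1]; w=np.clip(th-w,0,None) if dark else np.clip(w-th,0,None)
    Y,X=np.mgrid[y0:y1,x0:x1]; return np.array([(w*X).sum(),(w*Y).sum()])/w.sum()
dot=cen(256,176,262,182,150);print('dot',dot,onz('top',dot,30))
print(g[150:185:1,228:242].astype(int))
for n,b,z in(('round',(359,198,368,207),60),('square',(378,200,387,209),60)):
    p=cen(*b,130);print(n,p,onz('top',p,z))
print('fin',cen(252,185,265,203,70),onz('top',cen(252,185,265,203,70),78))
print('sty dark',cen(350,155,372,180,60)); print(g[155:180,350:372].astype(int))
E
```

```text
dot [258.  177.9] [517.  208.4  30. ]
[[123 126 131 132 159 161 161 161 163 163 123 130 131 135]
 [121 124 126 124 169 169 145 157 170 171 123 126 127 128]
 [121 126 125 120 168 159 107 111 155 170 119 125 126 127]
 [122 126 126 118 170 167  92  78 165 172 117 124 125 126]
 [122 126 126 119 169 170 194 196 180 174 111 124 126 125]
 [120 126 125 115 156 161 181 184 165 157 104 125 125 127]
 [120 124 125  88 104 167 172 174 170 111  89 125 125 127]
 [123 126  94  76  83 168 172 174 173  94  86 125 126 127]
 [119 128  79  75  80 167 172 174 173  94  83 127 127 127]
 [116 126  80  76  78 166 172 174 174  92 100 127 127 127]
 [115  93  77  76  76 166 172 174 174  90 122 128 128 127]
 [110  78  75  75  76 165 172 174 175  89 114 115 115 114]
 [ 86  74  68  69  72 163 172 173 175  87  82  83  85  83]
 [116  75  68  70  81 163 171 173 176  90  79  82  86 128]
 [114  71  67  73  81 163 171 173 176 128 122 121 129 135]
 [126  80  75  76  77 161 171 173 174 135 131 131 131 132]
 [131 123  82  78  79 141 170 172 176 134 130 129 130 131]
 [131 130  81  79  79 136 171 173 175 135 129 130 131 129]

[... 2777 characters left out ...]
3  67  68  81 111 130 131 129
  124 127 131 131]
 [ 82  84  83  79  75  71  75  76  78  74  72  77 101 120 129 134 130 123
  126 131 131 119]
 [ 81  81  80  78  75  72  75  78  78  79  79 103 131 138 138 133 130 129
  134 137 137 125]
 [ 81  80  78  79  77  75  73  72  72  75 100 133 142 141 137 133 134 136
  137 136 139 131]
 [ 79  77  76  74  77  76  73  71  67  70  97 124 128 128 125 128 134 139
  139 135 126 131]
 [ 79  79  76  74  75  77  77  89 103  76 102 128 123 122 118 115 128 139
  134 129 125 130]
 [ 82  81  76  73  91 120 120 122 132 124 120 130 131 133 126 114 120 130
  128 124 124 130]
 [119 119 115 112 117 123 125 129 138 132 118 120 135 136 132 125 125 125
  124 123 123 127]]
```

```bash
python3 - <<'E'
from h import *
np.set_printoptions(suppress=True,precision=1)
t=cv2.imread('pics/t0_raw.png').astype(float);g=t.mean(2)
for p in((234.75,177.8),(234.7,170),(234.6,158)): print('arm',onz('top',p,89))
# handle
m=(g[155:180,350:372]<62).astype(np.uint8); m[:,:5]=0
n,l,st,c=cv2.connectedComponentsWithStats(m); i=1+st[1:,4].argmax(); c=c[i]+[350,155]
print('handle sil',c,st[i],onz('top',c,85)); print('handle top',onz('top',(363.9,161.4),120))
pts=np.argwhere(l==i)[:,::-1].astype(np.float32)
print('box corners',[onz('top',p,60)[:2] for p in((355,180.8),(393,186),(391.7,214.4),(352,209.6))])
# track green-grey base corners from crop
for p in((191.5,165.5),(283.5,166),(282.5,201),(191.3,202)): print('track',onz('top',p,12)[:2])
s=cv2.imread('pics/s0_raw.png').astype(float).mean(2)
def cen(g,x0,y0,x1,y1,th):
    w=np.clip(th-g[y0:y1,x0:x1],0,None);Y,X=np.mgrid[y0:y1,x0:x1]; return np.array([(w*X).sum(),(w*Y).sum()])/w.sum()
for n,b in(('round',(238,270,249,278)),('square',(234,287,246,297))):
    p=cen(s,*b,170);print(n,p,onz('side',p,60))
print('expected px of dot/holes in side',proj('side',[[517,208.4,30],[435.4,-120.1,60],[426.5,-179.7,60]]))
# stand-in positions
for n,p,z in(('pen',(233,225.5),10),('purple',(318,173),89),('bottle',(318.5,218),70),('cup',(160.7,178),70)): print(n,onz('top',p,z)[:2])
print('TCP px',proj('top',[bot.get_obs()['tool_pos']]))
E
```

```text
arm [511.4 281.6  89. ]
arm [535.7 281.6  89. ]
arm [573.3 281.7  89. ]
handle sil [361.6 162.8] [ 7  4 10  8 56] [ 555.6 -115.6   85. ]
handle top [ 554.8 -114.5  120. ]
box corners [array([501.6, -98.3]), array([ 483.9, -219.9]), array([ 393.7, -212.6]), array([410.4, -86.2])]
track [561.9 424.5]
track [557.3 124.6]
track [443.  129.7]
track [442.7 425.1]
round [242.9 273.1] [ 435.6 -121.1   60. ]
square [238.9 292.6] [ 426.4 -181.1   60. ]
expected px of dot/holes in side [[268.2 201.9]
 [242.8 272.8]
 [239.  292.1]]
pen [365.5 290.7]
purple [524.   23.1]
bottle [384.9  21.9]
cup [515.3 514.5]
TCP px [[165.5 274.1]]
```

The measured points agree: hole spacing is 60.3 mm, and the side view matches to about 1 mm. The dot is at (517,208), the needle at y≈281.6, the stylus at (555,-115) and the round hole at (435.5,-120.5). Moving above the fin now.

carry_out(
  plan=[
    {"tx":24,"ty":-26,"rz":0.045},
    {"tx":24,"ty":-26,"rz":0.045},
    {"tx":24,"ty":-26,"rz":0.045},
    {"tx":24,"ty":-26,"rz":0.045},
    {"tx":24,"ty":-26,"rz":0.045},
    {"tx":24,"ty":-26,"rz":0.045},
    {"tx":24,"ty":-27,"rz":0.045},
    {"tx":24,"ty":-27,"rz":0.045},
    {"tx":24,"ty":-27,"rz":0.045},
    {"tx":20,"ty":-26,"rz":0.047},
    {},
    {},
  ],
  gripper=0,
)

```text
invalid input at $.plan[0]: expected keys tx, ty, tz, rx, ry, rz
```

carry_out(
  plan=[
    {"tx":24,"ty":-26,"tz":0,"rx":0,"ry":0,"rz":0.045},
    {"tx":24,"ty":-26,"tz":0,"rx":0,"ry":0,"rz":0.045},
    {"tx":24,"ty":-26,"tz":0,"rx":0,"ry":0,"rz":0.045},
    {"tx":24,"ty":-26,"tz":0,"rx":0,"ry":0,"rz":0.045},
    {"tx":24,"ty":-26,"tz":0,"rx":0,"ry":0,"rz":0.045},
    {"tx":24,"ty":-26,"tz":0,"rx":0,"ry":0,"rz":0.045},
    {"tx":24,"ty":-27,"tz":0,"rx":0,"ry":0,"rz":0.045},
    {"tx":24,"ty":-27,"tz":0,"rx":0,"ry":0,"rz":0.045},
    {"tx":24,"ty":-27,"tz":0,"rx":0,"ry":0,"rz":0.045},
    {"tx":20,"ty":-26,"tz":0,"rx":0,"ry":0,"rz":0.047},
    {"tx":0,"ty":0,"tz":0,"rx":0,"ry":0,"rz":0},
  ],
  gripper=0,
)

```text
time: 1.2
tool_pos: [467.1, 206.5, 226.2]
tcp_rot: [-3.141, -0.0, 3.139]
contact_force: [-0.1, 0.6, 0.2]
grip_width: 92.0
finger_force: 0.0
```

carry_out(
  plan=[
    {"tx":-2,"ty":2,"tz":-35,"rx":0,"ry":0,"rz":0},
    {"tx":0,"ty":0,"tz":-40,"rx":0,"ry":0,"rz":0},
    {"tx":0,"ty":0,"tz":-40,"rx":0,"ry":0,"rz":0},
    {"tx":0,"ty":0,"tz":-35,"rx":0,"ry":0,"rz":0},
    {"tx":0,"ty":0,"tz":-20,"rx":0,"ry":0,"rz":0},
    {"tx":0,"ty":0,"tz":-12,"rx":0,"ry":0,"rz":0},
    {"tx":0,"ty":0,"tz":0,"rx":0,"ry":0,"rz":0},
  ],
)

```text
time: 1.9
tool_pos: [462.0, 211.5, 43.5]
tcp_rot: [-3.141, -0.003, -3.141]
contact_force: [-0.3, -0.7, 0.1]
grip_width: 91.9
finger_force: 0.0
```

carry_out(
  plan=[
    {"tx":0,"ty":0,"tz":0,"rx":0,"ry":0,"rz":0},
    {"tx":0,"ty":0,"tz":0,"rx":0,"ry":0,"rz":0},
    {"tx":0,"ty":0,"tz":0,"rx":0,"ry":0,"rz":0},
    {"tx":0,"ty":0,"tz":0,"rx":0,"ry":0,"rz":0},
    {"tx":0,"ty":0,"tz":0,"rx":0,"ry":0,"rz":0},
    {"tx":0,"ty":0,"tz":0,"rx":0,"ry":0,"rz":0},
    {"tx":0,"ty":0,"tz":0,"rx":0,"ry":0,"rz":0},
    {"tx":0,"ty":0,"tz":0,"rx":0,"ry":0,"rz":0},
  ],
  gripper=1,
)

```text
time: 2.7
tool_pos: [463.2, 211.3, 44.7]
tcp_rot: [3.142, -0.0, -3.141]
contact_force: [-0.9, 0.7, -0.4]
grip_width: 32.2
finger_force: 0.0
```

carry_out(
  plan=[
    {"tx":0,"ty":0,"tz":0,"rx":0,"ry":0,"rz":0},
    {"tx":0,"ty":0,"tz":0,"rx":0,"ry":0,"rz":0},
    {"tx":0,"ty":0,"tz":0,"rx":0,"ry":0,"rz":0},
    {"tx":0,"ty":0,"tz":0,"rx":0,"ry":0,"rz":0},
    {"tx":0,"ty":0,"tz":0,"rx":0,"ry":0,"rz":0},
  ],
)

```text
time: 3.2
tool_pos: [463.2, 211.2, 44.7]
tcp_rot: [-3.141, -0.0, -3.141]
contact_force: [1.1, -3.1, 0.5]
grip_width: 13.8
finger_force: 30.0
```

carry_out(
  plan=[
    {"tx":0,"ty":4,"tz":0,"rx":0,"ry":0,"rz":0},
    {"tx":0,"ty":8,"tz":0,"rx":0,"ry":0,"rz":0},
    {"tx":0,"ty":10,"tz":0,"rx":0,"ry":0,"rz":0},
    {"tx":0,"ty":10,"tz":0,"rx":0,"ry":0,"rz":0},
    {"tx":0,"ty":10,"tz":0,"rx":0,"ry":0,"rz":0},
    {"tx":0,"ty":10,"tz":0,"rx":0,"ry":0,"rz":0},
    {"tx":0,"ty":10,"tz":0,"rx":0,"ry":0,"rz":0},
    {"tx":0,"ty":6,"tz":0,"rx":0,"ry":0,"rz":0},
    {"tx":0,"ty":2,"tz":0,"rx":0,"ry":0,"rz":0},
    {"tx":0,"ty":0,"tz":0,"rx":0,"ry":0,"rz":0},
    {"tx":0,"ty":0,"tz":0,"rx":0,"ry":0,"rz":0},
  ],
)

```text
time: 4.3
tool_pos: [463.0, 281.7, 44.7]
tcp_rot: [3.141, -0.0, -3.142]
contact_force: [-0.8, 2.6, 0.2]
grip_width: 13.6
finger_force: 30.0
```

```bash
python3 - <<'E'
from h import *
a=save('top','t1',(190,145,285,215));b=save('side','s1',(232,160,312,230))
f=lambda x:cv2.resize(x,(400,300),interpolation=cv2.INTER_CUBIC)
cv2.imwrite('pics/c1.png',np.hstack([f(a),f(b)]))
E
```

```text
(no output)
```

View pics/c1.png

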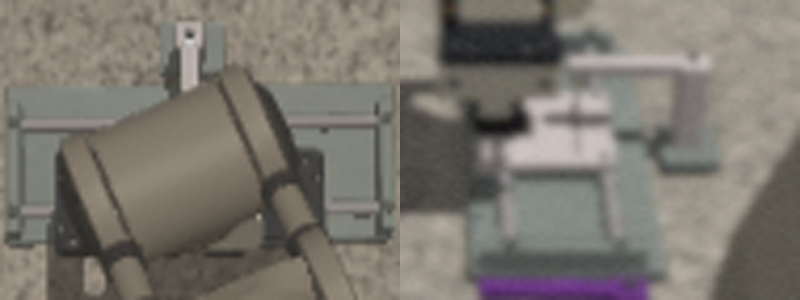

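Left (top): the arm hides the carriage. Right (side): the plate sits below the needle arm, with the dot near crop (578,118). I'll release, lift and move toward the stylus to get a clear view.

carry_out(
  plan=[
    {"tx":0,"ty":0,"tz":0,"rx":0,"ry":0,"rz":0},
    {"tx":0,"ty":0,"tz":0,"rx":0,"ry":0,"rz":0},
    {"tx":0,"ty":0,"tz":0,"rx":0,"ry":0,"rz":0},
    {"tx":0,"ty":0,"tz":0,"rx":0,"ry":0,"rz":0},
    {"tx":0,"ty":0,"tz":0,"rx":0,"ry":0,"rz":0},
    {"tx":0,"ty":0,"tz":0,"rx":0,"ry":0,"rz":0},
    {"tx":0,"ty":0,"tz":20,"rx":0,"ry":0,"rz":0},
    {"tx":0,"ty":0,"tz":40,"rx":0,"ry":0,"rz":0},
    {"tx":0,"ty":0,"tz":40,"rx":0,"ry":0,"rz":0},
    {"tx":0,"ty":-20,"tz":30,"rx":0,"ry":0,"rz":0},
    {"tx":0,"ty":-40,"tz":20,"rx":0,"ry":0,"rz":0},
  ],
  gripper=0.4,
)

```text
time: 5.5
tool_pos: [463.9, 222.6, 197.2]
tcp_rot: [3.14, 0.004, -3.138]
contact_force: [0.4, -1.1, 0.0]
grip_width: 55.0
finger_force: 0.0
```

carry_out(
  plan=[
    {"tx":0,"ty":-40,"tz":0,"rx":0,"ry":0,"rz":0},
    {"tx":5,"ty":-40,"tz":0,"rx":0,"ry":0,"rz":0},
    {"tx":10,"ty":-40,"tz":0,"rx":0,"ry":0,"rz":0},
    {"tx":15,"ty":-40,"tz":0,"rx":0,"ry":0,"rz":0},
    {"tx":15,"ty":-40,"tz":0,"rx":0,"ry":0,"rz":0},
    {"tx":15,"ty":-40,"tz":0,"rx":0,"ry":0,"rz":0},
    {"tx":10,"ty":-40,"tz":0,"rx":0,"ry":0,"rz":0},
    {"tx":10,"ty":-40,"tz":0,"rx":0,"ry":0,"rz":0},
    {"tx":10,"ty":-17,"tz":0,"rx":0,"ry":0,"rz":0},
    {"tx":0,"ty":0,"tz":0,"rx":0,"ry":0,"rz":0},
  ],
)

```text
time: 6.5
tool_pos: [553.8, -118.3, 194.3]
tcp_rot: [-3.141, 0.0, 3.138]
contact_force: [0.1, 0.9, 0.3]
grip_width: 54.8
finger_force: 0.0
```

```bash
python3 - <<'E'
from h import *
np.set_printoptions(suppress=True,precision=1,linewidth=200)
a=save('top','t2',(190,145,285,215));b=save('side','s2',(232,160,312,230))
f=lambda x:cv2.resize(x,(400,300),interpolation=cv2.INTER_CUBIC)
cv2.imwrite('pics/c2.png',np.hstack([f(a),f(b)]))
g=cv2.imread('pics/t2_raw.png').astype(float).mean(2)
print(g[168:186,225:246].astype(int))
E
```

```text
[[137 137 137 138 137  87  82  83 143 177 179 183 140 135 136 136 135 136 136 135 135]
 [136 136 137 137 137  88  83  82 141 176 179 183 139 135 135 136 136 135 135 135 134]
 [136 136 137 137 136  88  82  81 141 177 179 185 139 134 136 136 136 135 135 135 135]
 [144 145 149 151 151 142  97  92 144 177 178 185 165 157 157 157 158 157 157 157 157]
 [172 172 173 174 174 173 111 105 146 177 178 186 176 174 174 174 174 174 173 173 174]
 [180 180 180 181 179 180 116 106 150 177 178 186 165 179 179 179 178 178 178 178 179]
 [181 181 181 180 180 180 115 107 150 177 177 186 159 178 179 178 178 179 178 178 178]
 [180 180 180 180 180 180 116 107 149 176 177 178 159 178 179 179 179 178 179 178 179]
 [179 179 180 180 180 180 115 107 149 176 177 177 159 179 180 180 179 179 179 179 180]
 [180 179 180 181 180 180 116 108 148 176 177 177 159 178 179 179 179 179 179 178 178]
 [142 139 136 158 158 159 100  95 123 142 142 135 156 178 141 138 139 138 138 137 137]
 [171 171 170 174 174 174 111 104 108 112 123 122 172 178 170 171 170 171 170 171 170]
 [177 177 177 177 178 178 113 107 106 107 167 170 177 178 178 177 177 178 178 178 178]
 [178 177 178 177 177 177 114 106 106 105 127 175 177 177 177 177 177 177 177 177 177]
 [178 178 179 179 178 178 114 107 107 107 168 178 178 178 179 179 179 178 178 178 179]
 [178 178 178 179 178 178 115 108 107 107 176 179 179 179 179 179 179 179 179 179 178]
 [178 178 179 179 179 179 114 106 107 107 177 178 179 179 178 178 178 177 177 177 177]
 [178 178 179 179 179 179 170 113 107 106 176 179 179 178 178 178 178 178 178 178 178]]
```

View pics/c2.png

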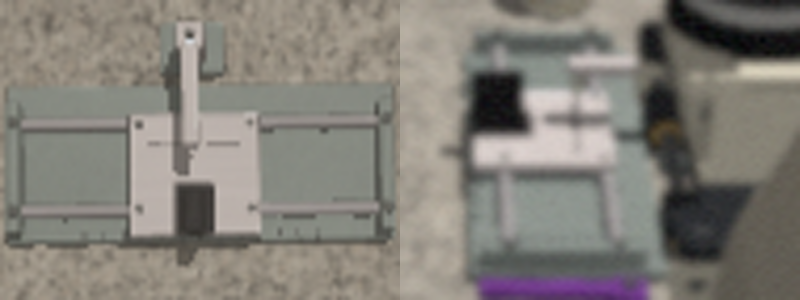

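Top: the plate is centred near crop x=194, and the needle arm lies over the cross lines. I'll refine this from the plate edges and the cross-line ends, comparing against the first picture where the dot was visible.

```bash
python3 - <<'E'
from h import *
np.set_printoptions(suppress=True,precision=2,linewidth=200)
G={k:cv2.imread(f'pics/{k}_raw.png').astype(float).mean(2) for k in('t0','t2')}
def edge(r,c0,c1,th):  # first subpixel crossing
    s=r[c0:c1]; i=np.where(np.diff(np.sign(s-th)))[0][0]; return c0+i+(th-s[i])/(s[i+1]-s[i])
for k,l,r,ends in(('t0',(236,250),(270,285),(242,275)),('t2',(214,228),(246,260),(220,256))):
    g=G[k]; E=[((edge(g[y],*l,153)),(edge(g[y],*r,153))) for y in(181,182,183,184,186,188)]
    E=np.array(E);L,R=np.median(E,0);print(k,'edges',L,R,'mid',(L+R)/2,onz('top',((L+R)/2,180),30))
    print(g[176:180,ends[0]:ends[1]].astype(int))
E
```

```text
t0 edges 242.52962315462315 273.4658709677419 mid 257.9977470611825 [510.26 208.65  30.  ]
[[128 170 173 173 172 172 173 172 173 173 173 173 173 173 173 173 144 172 174 173 173 173 173 173 172 173 172 172 172 172 171 176 132]
 [128 170 173 174 173 173 173 173 173 174 173 174 173 173 174 136  93 132 171 173 173 172 171 172 172 172 170 171 170 171 171 176 133]
 [128 168 171 172 171 152 131 151 152 152 152 152 152 152 171  99  64  94 170 153 133 133 132 132 131 132 132 150 170 171 171 180 132]
 [127 176 172 171 171 167 163 167 167 166 167 166 167 167 171 139 110 131 170 167 164 163 164 164 164 163 163 166 171 171 171 180 131]]
t2 edges 220.68358776459905 251.05253741054003 mid 235.86806258756954 [510.95 279.77  30.  ]
[[ 94 183 179 179 179 179 179 180 180 180 180 115 107 149 176 177 177 159 179 180 180 179 179 179 179 180 179 178 178 178 178 137 125 125 126 134]
 [ 95 183 180 180 180 180 179 180 181 180 180 116 108 148 176 177 177 159 178 179 179 179 179 179 178 178 178 177 177 177 178 141 133 132 133 134]
 [ 94 182 180 179 179 142 139 136 158 158 159 100  95 123 142 142 135 156 178 141 138 139 138 138 137 137 137 176 178 178 177 146 133 133 133 134]
 [ 94 181 178 179 177 171 171 170 174 174 174 111 104 108 112 123 122 172 178 170 171 170 171 170 171 170 169 178 178 178 178 148 134 132 133 133]]
```

The dot is at y≈280.7–282.4 and the needle at 281.6, within about 1 mm. Now for the stylus: turn to the block's yaw, about -0.15, and descend.

carry_out(
  plan=[
    {"tx":1,"ty":3,"tz":-15,"rx":0,"ry":0,"rz":-0.075},
    {"tx":0,"ty":0,"tz":-25,"rx":0,"ry":0,"rz":-0.075},
    {"tx":0,"ty":0,"tz":-25,"rx":0,"ry":0,"rz":0},
    {"tx":0,"ty":0,"tz":-25,"rx":0,"ry":0,"rz":0},
    {"tx":0,"ty":0,"tz":-25,"rx":0,"ry":0,"rz":0},
    {"tx":0,"ty":0,"tz":-12,"rx":0,"ry":0,"rz":0},
    {"tx":0,"ty":0,"tz":0,"rx":0,"ry":0,"rz":0},
    {"tx":0,"ty":0,"tz":0,"rx":0,"ry":0,"rz":0},
  ],
)

```text
time: 7.4
tool_pos: [554.7, -112.2, 68.7]
tcp_rot: [-3.142, 0.001, 2.993]
contact_force: [0.0, 0.9, 0.1]
grip_width: 55.2
finger_force: 0.0
```

carry_out(
  plan=[
    {"tx":0,"ty":0,"tz":0,"rx":0,"ry":0,"rz":0},
    {"tx":0,"ty":0,"tz":0,"rx":0,"ry":0,"rz":0},
    {"tx":0,"ty":0,"tz":0,"rx":0,"ry":0,"rz":0},
    {"tx":0,"ty":0,"tz":0,"rx":0,"ry":0,"rz":0},
    {"tx":0,"ty":0,"tz":0,"rx":0,"ry":0,"rz":0},
    {"tx":0,"ty":0,"tz":0,"rx":0,"ry":0,"rz":0},
    {"tx":0,"ty":0,"tz":0,"rx":0,"ry":0,"rz":0},
    {"tx":0,"ty":0,"tz":0,"rx":0,"ry":0,"rz":0},
  ],
  gripper=1,
)

```text
time: 8.2
tool_pos: [554.2, -112.7, 67.9]
tcp_rot: [-3.142, 0.0, 2.992]
contact_force: [-0.7, 0.1, 2.1]
grip_width: 17.9
finger_force: 30.0
```

Gripped at 17.9 mm. Lifting.

carry_out(
  plan=[
    {"tx":0,"ty":0,"tz":6,"rx":0,"ry":0,"rz":0},
    {"tx":0,"ty":0,"tz":12,"rx":0,"ry":0,"rz":0},
    {"tx":0,"ty":0,"tz":18,"rx":0,"ry":0,"rz":0},
    {"tx":0,"ty":0,"tz":18,"rx":0,"ry":0,"rz":0},
    {"tx":0,"ty":0,"tz":18,"rx":0,"ry":0,"rz":0},
    {"tx":0,"ty":0,"tz":16,"rx":0,"ry":0,"rz":0},
    {"tx":0,"ty":0,"tz":12,"rx":0,"ry":0,"rz":0},
    {"tx":0,"ty":0,"tz":0,"rx":0,"ry":0,"rz":0},
    {"tx":0,"ty":0,"tz":0,"rx":0,"ry":0,"rz":0},
    {"tx":0,"ty":0,"tz":0,"rx":0,"ry":0,"rz":0},
  ],
)

```text
time: 9.2
tool_pos: [553.6, -112.5, 166.9]
tcp_rot: [3.141, -0.002, 2.992]
contact_force: [-0.1, 0.5, -0.1]
grip_width: 17.7
finger_force: 30.0
```

carry_out(
  plan=[
    {"tx":-12,"ty":0,"tz":0,"rx":0,"ry":0,"rz":0},
    {"tx":-20,"ty":0,"tz":0,"rx":0,"ry":0,"rz":0},
    {"tx":-20,"ty":-1,"tz":0,"rx":0,"ry":0,"rz":0},
    {"tx":-20,"ty":-1,"tz":0,"rx":0,"ry":0,"rz":0},
    {"tx":-20,"ty":-2,"tz":0,"rx":0,"ry":0,"rz":0},
    {"tx":-17,"ty":-2,"tz":0,"rx":0,"ry":0,"rz":0},
    {"tx":-10,"ty":-2,"tz":0,"rx":0,"ry":0,"rz":0},
    {"tx":0,"ty":0,"tz":0,"rx":0,"ry":0,"rz":0},
    {"tx":0,"ty":0,"tz":0,"rx":0,"ry":0,"rz":0},
    {"tx":0,"ty":0,"tz":0,"rx":0,"ry":0,"rz":0},
  ],
)

```text
time: 10.2
tool_pos: [435.9, -120.7, 167.7]
tcp_rot: [3.142, 0.0, 2.992]
contact_force: [-0.5, -0.6, -0.2]
grip_width: 18.1
finger_force: 30.0
```

```bash
python3 - <<'E'
from h import *
p=bot.get_obs()['tool_pos']; print(p,'tip pred px',proj('side',[[p[0],p[1],85],[p[0],p[1],120],[435.5,-120.5,60]]),proj('top',[[p[0],p[1],85],[435.5,-120.5,60]]))
b=save('side','s3',(200,205,300,305));a=save('top','t3',(320,150,400,230))
cv2.imwrite('pics/c3.png',np.hstack([cv2.resize(b,(500,500),interpolation=cv2.INTER_CUBIC),cv2.resize(a,(300,300))[:0].reshape(0,300,3) if 0 else cv2.copyMakeBorder(cv2.resize(a,(300,300),interpolation=cv2.INTER_CUBIC),0,200,0,0,0)]))
E
```

```text
[ 435.92165015 -120.72427108  167.65446668] tip pred px [[243.02049917 265.55881268]
 [243.06882045 254.78030489]
 [242.81147875 272.88185759]] [[364.45435962 200.88537335]
 [362.55233061 201.53679247]]
```

View pics/c3.png

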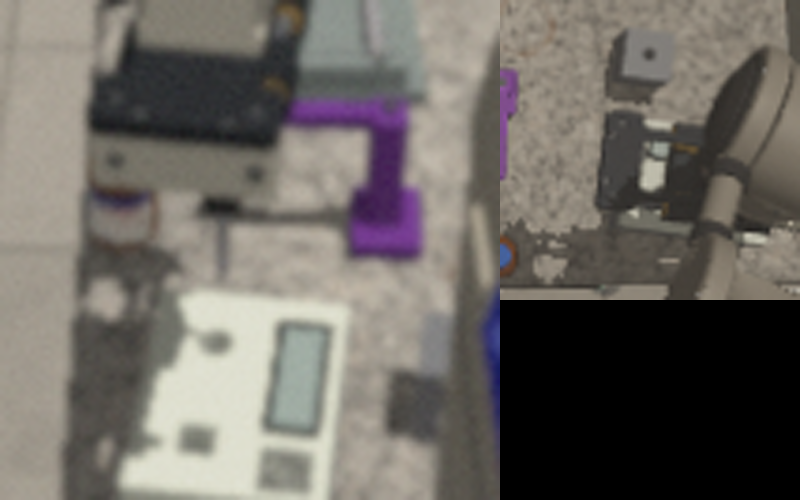

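Side: the shaft hangs vertically at crop x≈222 with its tip near (222,282), just above the round hole at (216,341). Top: the empty block hole is at crop (649,53). I'll measure the tip offset.

```bash
python3 - <<'E'
from h import *
np.set_printoptions(suppress=True,precision=2,linewidth=200)
s=cv2.imread('pics/s3_raw.png').astype(float).mean(2);g=cv2.imread('pics/t3_raw.png').astype(float).mean(2)
print(s[245:265,238:251].astype(int))
cs=[]
for r in range(250,259):
    w=np.clip(np.median(s[r,238:251])-12-s[r,241:248],0,None);cs.append((w*np.arange(241,248)).sum()/w.sum())
print('shaft cols',np.array(cs)); 
w=np.clip(105-g[161:168,356:364],0,None);Y,X=np.mgrid[161:168,356:364];c=((w*X).sum()/w.sum(),(w*Y).sum()/w.sum());print('block hole',c,onz('top',c,50))
col=np.median(cs)
for dx in(-2,0,2,4): print(dx,proj('side',[[435.9+dx,-120.7,115],[435.9+dx,-120.7,104.8]]).ravel())
E
```

```text
[[145 124  87  48  38  46  45  50  57  70  97 119 125]
 [135 107  70  47  29  32  31  31  33  56  81 100 108]
 [127  98  74  60  49  50  47  45  49  54  70  81  80]
 [125 109  94  88  83  75  73  72  72  71  75  82  80]
 [142 133 123 116 115  96  91  94 100 108 109 111 104]
 [153 145 134 127 125 112  96 113 132 149 150 150 144]
 [157 150 134 135 133 114  99 119 149 164 169 168 162]
 [154 149 142 140 133 114 103 121 148 164 169 167 166]
 [146 149 142 144 138 116 104 119 144 158 164 166 164]
 [140 138 143 148 142 119 105 122 142 155 159 163 160]
 [141 140 146 150 143 120 108 121 141 155 160 162 161]
 [148 150 150 150 143 124 110 125 144 155 158 155 155]
 [150 152 153 154 146 125 114 126 143 153 152 153 154]
 [150 154 156 161 155 132 113 128 150 157 157 157 158]
 [143 157 159 164 156 137 124 136 158 164 165 164 158]
 [149 152 156 163 154 135 129 145 159 162 162 161 157]
 [152 157 156 155 150 141 139 147 153 153 161 161 155]
 [162 171 170 167 164 159 154 156 155 158 158 156 151]
 [178 191 195 194 192 186 183 179 176 173 173 175 166]
 [202 211 214 211 213 210 206 204 202 201 200 197 194]]
shaft cols [243.98 243.74 243.83 243.96 243.93 243.97 243.99 243.98 244.07]
block hole (np.float64(359.32646048109973), np.float64(164.06013745704468)) [ 556.41 -116.08   50.  ]
-2 [242.18 256.35 242.18 259.52]
0 [243.05 256.34 243.04 259.52]
2 [243.92 256.34 243.9  259.51]
4 [244.79 256.34 244.76 259.51]
```

The shaft is +2 mm in x relative to the TCP. Correcting that and lowering to just above the button.

carry_out(
  plan=[
    {"tx":-2.5,"ty":0.5,"tz":0,"rx":0,"ry":0,"rz":0},
    {"tx":0,"ty":0,"tz":-10,"rx":0,"ry":0,"rz":0},
    {"tx":0,"ty":0,"tz":-10,"rx":0,"ry":0,"rz":0},
    {"tx":0,"ty":0,"tz":-10,"rx":0,"ry":0,"rz":0},
    {"tx":0,"ty":0,"tz":-6,"rx":0,"ry":0,"rz":0},
    {"tx":0,"ty":0,"tz":-4,"rx":0,"ry":0,"rz":0},
    {"tx":0,"ty":0,"tz":0,"rx":0,"ry":0,"rz":0},
    {"tx":0,"ty":0,"tz":0,"rx":0,"ry":0,"rz":0},
  ],
)

```text
time: 11.1
tool_pos: [432.9, -120.2, 127.8]
tcp_rot: [3.142, 0.0, 2.992]
contact_force: [0.6, -0.2, -0.1]
grip_width: 17.7
finger_force: 30.0
```

```bash
python3 - <<'E'
from h import *
p=bot.get_obs()['tool_pos'];print(p,proj('side',[[435.5,p[1],p[2]-62.8],[435.5,-120.5,60]]))
b=save('side','s4',(215,245,275,290),10)
E
```

```text
[ 432.8565902 -120.2245448  127.8359308] [[242.81660456 271.32814013]
 [242.81147875 272.88185759]]
```

View pics/s4.png

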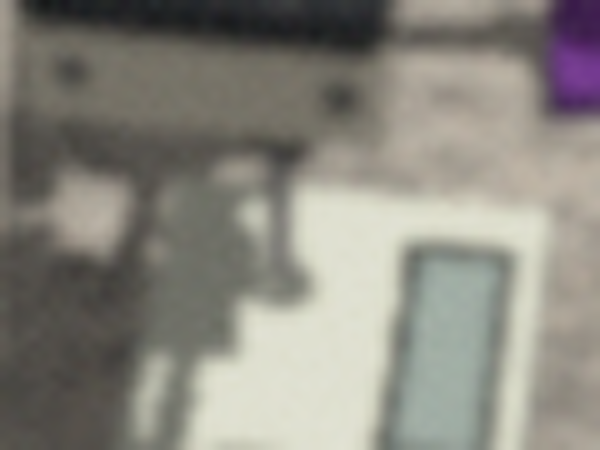

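The shaft at crop (280,230) runs straight into the round hole at (280,283). Going in.

carry_out(
  plan=[
    {"tx":0,"ty":0,"tz":-5,"rx":0,"ry":0,"rz":0},
    {"tx":0,"ty":0,"tz":-5,"rx":0,"ry":0,"rz":0},
    {"tx":0,"ty":0,"tz":-5,"rx":0,"ry":0,"rz":0},
    {"tx":0,"ty":0,"tz":-3,"rx":0,"ry":0,"rz":0},
    {"tx":0,"ty":0,"tz":0,"rx":0,"ry":0,"rz":0},
    {"tx":0,"ty":0,"tz":0,"rx":0,"ry":0,"rz":0},
  ],
)

```text
time: 11.75
tool_pos: [432.7, -120.1, 109.7]
tcp_rot: [3.141, -0.0, 2.992]
contact_force: [-0.4, -0.2, 0.2]
grip_width: 18.1
finger_force: 30.0
```

carry_out(
  plan=[
    {"tx":0,"ty":0,"tz":-2,"rx":0,"ry":0,"rz":0},
    {"tx":0,"ty":0,"tz":-2,"rx":0,"ry":0,"rz":0},
    {"tx":0,"ty":0,"tz":-1,"rx":0,"ry":0,"rz":0},
    {"tx":0,"ty":0,"tz":0,"rx":0,"ry":0,"rz":0},
    {"tx":0,"ty":0,"tz":0,"rx":0,"ry":0,"rz":0},
  ],
)

```text
time: 12.25
tool_pos: [432.9, -120.3, 104.9]
tcp_rot: [-3.142, 0.001, 2.992]
contact_force: [0.2, 0.4, 2.0]
grip_width: 18.1
finger_force: 30.0
```

Contact came at the expected depth, with about 2 N. Pressing on down.

carry_out(
  plan=[
    {"tx":0,"ty":0,"tz":-1,"rx":0,"ry":0,"rz":0},
    {"tx":0,"ty":0,"tz":-1,"rx":0,"ry":0,"rz":0},
    {"tx":0,"ty":0,"tz":-1,"rx":0,"ry":0,"rz":0},
    {"tx":0,"ty":0,"tz":-1,"rx":0,"ry":0,"rz":0},
    {"tx":0,"ty":0,"tz":0,"rx":0,"ry":0,"rz":0},
    {"tx":0,"ty":0,"tz":0,"rx":0,"ry":0,"rz":0},
    {"tx":0,"ty":0,"tz":0,"rx":0,"ry":0,"rz":0},
  ],
)

```text
time: 12.95
tool_pos: [432.8, -120.2, 100.8]
tcp_rot: [-3.142, 0.0, 2.992]
contact_force: [0.5, -0.1, 4.0]
grip_width: 18.0
finger_force: 30.0
```

carry_out(
  plan=[
    {"tx":0,"ty":0,"tz":-0.5,"rx":0,"ry":0,"rz":0},
    {"tx":0,"ty":0,"tz":-0.5,"rx":0,"ry":0,"rz":0},
    {"tx":0,"ty":0,"tz":0,"rx":0,"ry":0,"rz":0},
    {"tx":0,"ty":0,"tz":0,"rx":0,"ry":0,"rz":0},
    {"tx":0,"ty":0,"tz":0,"rx":0,"ry":0,"rz":0},
  ],
)

```text
time: 13.45
tool_pos: [432.9, -120.2, 100.1]
tcp_rot: [-3.141, 0.001, 2.992]
contact_force: [-0.6, -0.6, 6.9]
grip_width: 17.7
finger_force: 30.0
```

carry_out(
  plan=[
    {"tx":0,"ty":0,"tz":-0.5,"rx":0,"ry":0,"rz":0},
    {"tx":0,"ty":0,"tz":0,"rx":0,"ry":0,"rz":0},
    {"tx":0,"ty":0,"tz":0,"rx":0,"ry":0,"rz":0},
    {"tx":0,"ty":0,"tz":0,"rx":0,"ry":0,"rz":0},
    {"tx":0,"ty":0,"tz":0,"rx":0,"ry":0,"rz":0},
  ],
)

```text
time: 13.95
tool_pos: [433.0, -120.3, 99.9]
tcp_rot: [-3.141, 0.001, 2.992]
contact_force: [0.3, 0.6, 10.0]
grip_width: 17.6
finger_force: 30.0
```

The force is now 10 N, above the 5 N full-travel spring force, so the button is on its stop. Handing in.

```bash
python3 -c "
from plant import bot
print(bot.close_job())"
```

```text
the job is handed in; nothing more can be done
None
```

I handed the job in at about 14 s, with no verdict returned: by the camera the dot was within about 1 mm of the needle, and the gripped stylus is holding the round button down at about 10 N.

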